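Set the taper jig to its third hole

TASK

Set the taper jig on the bench to its third opening: take the steel stay by its wooden finger grip, swing it in and work the hinged rail along with it until the third hole (counted from the pivot pin) drops over the peg on the fixed rail and the stay lies flat on the rails. Feel for the peg lightly, without forcing the stay down on it or jamming it, then let go and leave the other things on the bench where they are.

Things in the scene. Friction and masses are not known exactly. Their poses are not given: they have to be found in the camera images.
- jig: Taper jig, fixed to the bench: a plywood baseboard 340 x 460 x 18 mm carrying a fixed wooden rail 70 mm wide and 420 mm long, its top 54 mm above the bench. Origin on the bench surface directly below the peg's disc. +y runs along the fixed rail towards the hinge, +x from the fixed rail across to the swing rail, z up. The fixed rail spans x -45 to +25 mm and y -180 to +240 mm. Level; its yaw on the bench varies.
- disc (a point): Centre of a steel disc 24 mm across, flush in the top of the fixed rail (54 mm above the bench). It carries the peg: an upright steel pin 10 mm in diameter, 12 mm tall, flat tip. The peg is eccentric, for fine setting: its axis stands 3.5 mm off this centre, in a direction that differs each time and is not measured (find it by feel or by eye). The disc is clamped tight.
- rail: Swing rail, wood, 45 mm wide, 330 mm long, its top also 54 mm above the bench. Origin on its upright hinge axis at bench height (x +26, y +230 mm of the jig); the rail runs along its own -y, inner face on the axis. Its yaw relative to the jig is the opening: 0 shut, 0.20 to 0.44 rad at the start, about 0.31 to 0.34 with the third hole on the peg. The hinge is stiff (0.5 N m, about 2 N at the pivot) and stays where left.
- pivot (a point): Foot of the steel pivot pin (10 mm) on top of the swing rail, at x +24, y -240 mm of the rail's frame, 54 mm above the bench. The pin's head, 20 mm wide, keeps the stay on; 5 mm of lift and some tilt are free there.
- stay: Steel stay, flat bar 220 x 26 x 6 mm, 150 g. Origin: centre of its pivot hole, underside; +x along the bar to its free end, z up. It lies across both rails, swung aside from the peg, loose (1 mm all round) on the pivot pin. Four 12 mm holes at x 75, 100, 125, 150 mm. At x 185 mm a wooden finger grip, 34 mm along the bar, 12 mm thick across it, 36 mm tall. To clear the peg raise the grip about 30 mm.
- hole3 (a point): Centre of the third 12 mm hole from the pivot, on the bar's underside, 125 mm from the stay's origin. Seated, it lies at the peg's foot, level with the rail's top.
- grip (a point): Centre of the top face of the stay's wooden finger grip (185 mm along the bar, 42 mm above its underside). Pinch it from above across its 12 mm thickness.
- pencil: Flat carpenter's pencil, 120 x 11 x 8 mm, on the fixed rail near the hinge. Leave alone. Origin at centre of underside.
- offcut: Dark wood offcut, 40 x 60 x 22 mm, on the fixed rail. Leave alone. Origin at centre of underside.
- tape: Tape roll, 110 mm across, 45 mm high. Leave alone. Origin at centre of underside.
- glue: Glue bottle, 64 mm across, 180 mm high, standing. Leave alone. Origin at centre of underside.
- mallet: Lying wooden mallet, head 80 x 130 x 80 mm, handle 190 mm along -x. Leave alone. Origin under the joint of head and handle.
- driver: Screwdriver with a red handle, lying on the bench along its own x. Leave alone. Origin at centre of underside.

How it is judged:
By the outcome, as a careful person would: the job done as asked, in the order asked, and still so for the second after the job is handed in, with the robot touching nothing.
It also fails if it takes over 64 s, if anything falls off the work surface, if the arm or the gripper's body presses on something with over 40 N, if the wrist force passes 120 N, or if a joint passes its speed limit or range.

ROBOT

A 7-joint arm with a two-finger parallel gripper is mounted at the origin on the work surface. World frame = base frame: x ahead of the robot, y to its left, z up, the work surface at z = 0. Lengths are in m, angles in rad, forces in N, time in s.
With the tool pointing down it reaches from about 0.4 to 0.875 m from the base axis. Payload 19.3 kg.
Tool frame: the origin (TCP) lies between the finger pads; the fingertips stand 17 mm ahead of it and the grasp point (between the pads) lies 2 mm behind it (bot.finger_overhang is the distance from the TCP to the fingertips, in m); z points along the fingers, y is the line along which they close (so a half turn about z gives the same grasp; the last joint's range is limited). The gripper opens to 85 mm and grips with 20 to 120 N. Pads are 22 mm wide; open, the fingers measure 114 mm over their backs; the gripper's body (76 mm by 85 mm) begins 54 mm behind the grasp point. The pads swing forward as they close: fully open they stand 13 mm farther back than shut.
Start: joints at [-1.231, 0.521, -0.036, 1.599, 0.021, 1.021, -0.113], TCP at [0.249, 0.573, 0.248] pointing down, gripper open.
Joint ranges: [-2.91, 2.91], [-0.3, 2.13], [-1.5, 1.42], [0.17, 2.43], [-1.26, 4.41], [0.16, 1.93], [-2.52, 2.52]. Speed limits (rad/s): [1.89, 1.89, 2.39, 2.39, 3.01, 3.01, 3.01].

INTERFACE

Orientations are given as [roll, pitch, yaw] about the fixed x, y, z axes, in that order (R = Rz(yaw) Ry(pitch) Rx(roll)).
In Python, from workcell import observe, grab_frame, bot gives the robot as it stands.
- The arm moves only by the shell command python3 -m crank 'ROWS' [FORCE]. ROWS is a JSON object of lists of equal length, an entry for each row: "linear": the shift along the world's x, y, z each as a share of 0.25 m, from -1 to 1, a list of three; "delta_rot": the turn, a rotation vector about the world's x, y, z each as a share of 30 degrees, from -1 to 1, a list of three; "fingers": the opening, from -1 (shut) to 1 (fully open). In form: {"linear": [[dx, dy, dz], ...], "delta_rot": [[rx, ry, rz], ...], "fingers": [fingers, ...]}. A call has 1 to 5 rows; each row is the pose to reach, as a shift and turn from the pose commanded when the call began; what a row does not reach only later rows make up. A row lasts 1/10 s, in which the tool goes at most 50 mm and 8.59 degrees, less where a joint would pass 70% of its speed; a pose out of reach is approached as far as the arm can. A call with a number of a shift or a turn outside -1 to 1 is refused whole. A call with a gripper value outside its range is refused whole. The fingers move at their own pace and stop on an object; FORCE is the grip in N (left out, the last holds). Time passes only in rows, so rows that repeat a pose let the fingers close. It gives the time, the measured TCP pose, the force, the opening and the grip force at its end, in the units of the state.
- observe(): the state, without advancing time (a new reading comes with each control period).
- grab_frame(name): name is "scene" or "top"; returns a dict with "image" (480x640x3 uint8, red, green, blue), "mtx" (3x3 intrinsics, pixels), "k1" (the pictures are not rectified: a ray, as slopes to the right and down, at radius r is drawn at 1 + k1 r^2 times it, then the intrinsics apply), "xyz" and "orientation" of the camera in the world. Camera axes: x right, y down, z forward; pixel columns grow to the right and rows downward; lengths in m; the calibration is good to about 2 mm. A picture is of the moment at which its call begins. There is no depth.
- bot.job_done(): hands the job in; it is judged then, once.
The state is a dict: "clock": time; "qpos": joint angles; "qd": joint speeds; "joint_efforts": joint torques, N m; "position": TCP position; "tool_rot": TCP orientation; "force": force on the tool from outside, world axes, zero at the start; "moment": the same for the moment, N m; "grip_width": finger opening in m; "finger_force": force on a finger pad.
Only numpy, scipy, OpenCV 4.12 (cv2) and the standard library are available. Lean on these libraries where they do the work, as an engineer would, in place of code of your own. Each camera call takes 0.05 s, during which the arm holds its last target. There are 200 camera calls.

## Working session

There is one attempt and no reset: what is moved stays moved. The work goes in short steps, Python scripts to look and compute and a shell command to move; the robot and the scene stay as the last step left them, time stands still between calls to the robot, and variables do not carry over. Pictures are saved under pics/ and viewed, at most 10 in all, crops included, and the job is handed in when it is done.

```bash
mkdir -p pics; ls
cat > h.py <<'E'
import numpy as np, cv2
from scipy.spatial.transform import Rotation as R
from workcell import observe, grab_frame, bot
def shot(name,fn):
    f=grab_frame(name); np.save('/tmp/'+fn+'.npy',f,allow_pickle=True)
    cv2.imwrite('pics/'+fn+'.png',f['image'][:,:,::-1]); return f
def load(fn): return np.load('/tmp/'+fn+'.npy',allow_pickle=True).item()
def dist(f): return np.array([f['k1'],0,0,0,0],float)
def rot(f):
    o=np.array(f['orientation'],float)
    return o if o.shape==(3,3) else R.from_euler('xyz',o).as_matrix()
def proj(f,P):
    P=np.atleast_2d(P).astype(float); M=rot(f).T
    return cv2.projectPoints(P,cv2.Rodrigues(M)[0],-M@np.array(f['xyz'],float),np.array(f['mtx'],float),dist(f))[0][:,0]
def unproj(f,uv,z):
    n=cv2.undistortPoints(np.array(uv,float).reshape(-1,1,2),np.array(f['mtx'],float),dist(f),None,None,None)[:,0] if 0 else cv2.undistortPoints(np.array(uv,float).reshape(-1,1,2),np.array(f['mtx'],float),dist(f))[:,0]
    d=np.c_[n,np.ones(len(n))]@rot(f).T; c=np.array(f['xyz'],float)
    return c+d*((z-c[2])/d[:,2])[:,None]
E
python3 -c "
from h import *
for n in('top','scene'):
    f=shot(n,n+'0');print(n,f['xyz'],f['orientation'],f['k1'],f['mtx'])
print(observe())"
```

```text
pics
top [0.39999947 0.01484008 1.25832734] [-2.99983717  0.00726036 -1.55564832] -0.07011112386015553 [[480.03352046   0.         320.63949009]
 [  0.         480.03352046 237.22622137]
 [  0.           0.           1.        ]]
scene [ 1.73823157 -0.23243921  1.0485648 ] [-2.24010578 -0.00346817  1.37721774] -0.06610027961539738 [[488.8142381    0.         319.87336459]
 [  0.         488.8142381  231.03709658]
 [  0.           0.           1.        ]]
{'clock': 0.1, 'qpos': array([-1.2311925 ,  0.5219477 , -0.03633713,  1.59995098,  0.02117955,
        1.0210755 , -0.11277902]), 'qd': array([ 0.00146439, -0.00240255, -0.00202014, -0.00241601, -0.0010531 ,
        0.00065578,  0.00186192]), 'joint_efforts': array([ 3.26459500e-03, -9.28475261e+01,  1.98382013e+00, -3.70524859e+01,
        1.81532290e-02,  5.42152760e-03, -2.07519548e-05]), 'position': array([0.24892629, 0.57298447, 0.24778734]), 'tool_rot': array([-3.14059614e+00,  4.66336758e-05,  2.73179657e+00]), 'force': array([-0.5209831 , -0.16308462,  0.52418026]), 'moment': array([ 0.04262201,  0.02423593, -0.00231224]), 'finger_force': 0.0, 'grip_width': 0.08543792979094673}
```

View pics/top0.png

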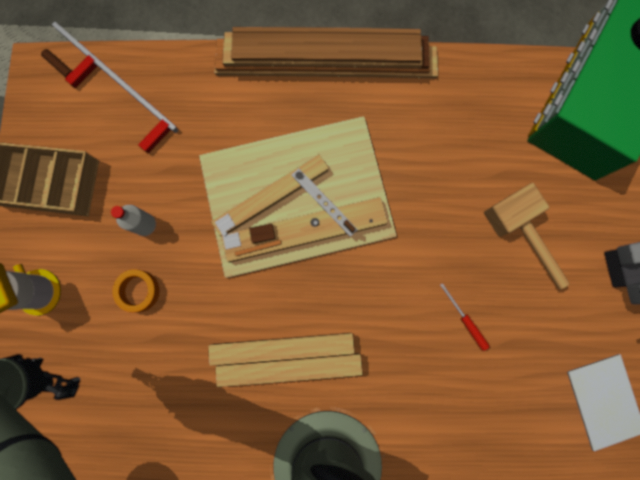

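View pics/scene0.png

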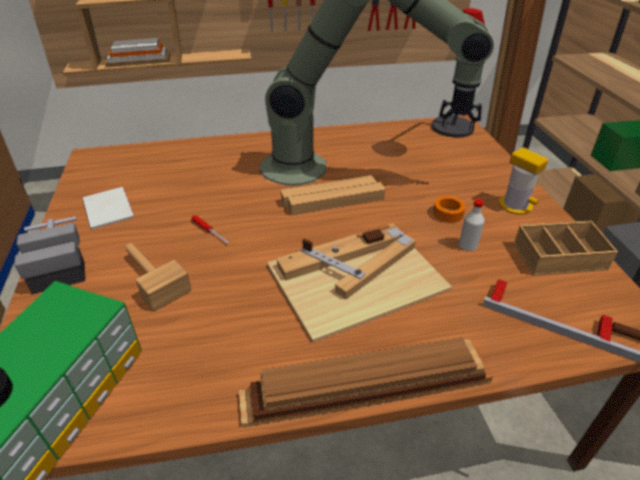

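The top view shows the jig: hinge near (228,232), pivot pin near (299,175), disc and peg near (315,222), grip near (352,233). Next I'll zoom both views.

```bash
python3 -c "
from h import *
a=load('top0')['image'][110:285,195:405,::-1]
cv2.imwrite('pics/t1.png',cv2.resize(a,None,fx=3.4,fy=3.4,interpolation=cv2.INTER_CUBIC))
a=load('scene0')['image'][215:345,260:460,::-1]
cv2.imwrite('pics/s1.png',cv2.resize(a,None,fx=4,fy=4,interpolation=cv2.INTER_CUBIC))
"
```

```text
(no output)
```

View pics/t1.png

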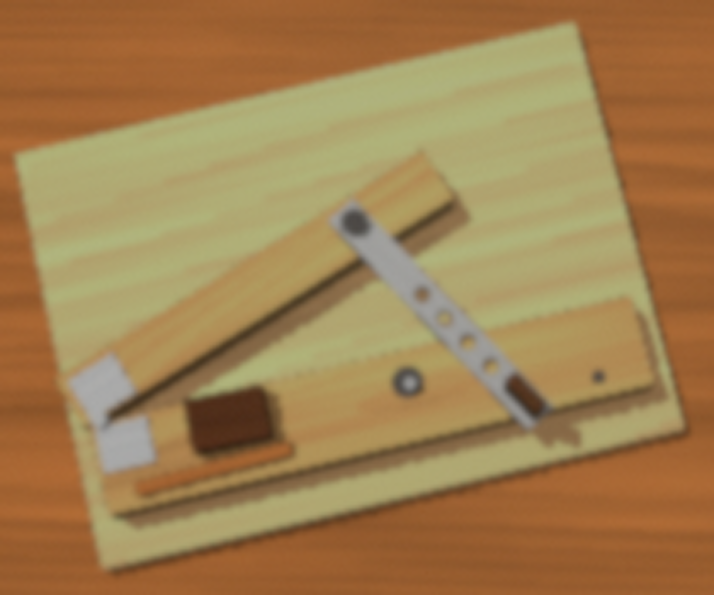

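View pics/s1.png

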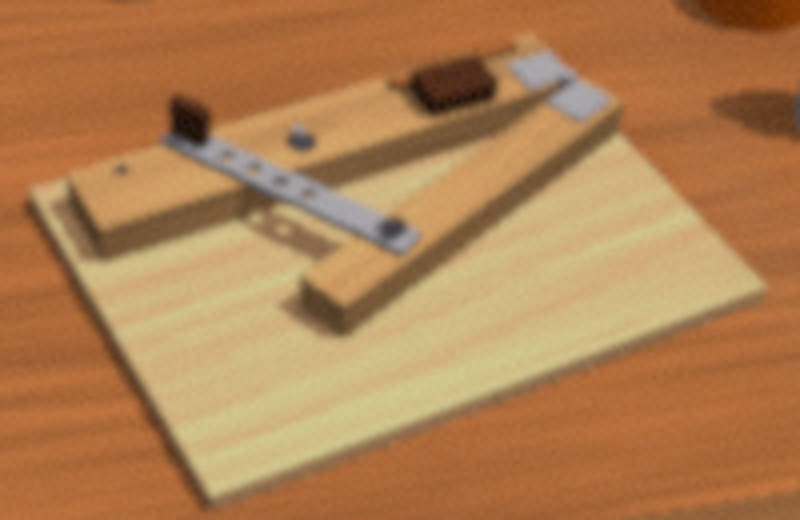

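The crop resolves these points:

| Point | Top crop (px) | Scene crop (px) |
|---|---|---|
| Disc | (408,382) | (301,142) |
| Pivot head | (355,222) | (392,229) |
| Grip top | about (524,393) | (188,103) |
| Hole 3 | (467,340) | (254,166) |

Next I fit the jig pose, the opening and the stay yaw to both views.

```bash
cat > fit.py <<'E'
from h import *
from scipy.optimize import least_squares
def rz(a): return np.array([[np.cos(a),-np.sin(a)],[np.sin(a),np.cos(a)]])
def model(p):
    x,y,a,o,s=p[:5]; J=lambda u,v,z: np.r_[np.array([x,y])+rz(a)@[u,v],z]
    pv=np.array([.026,.230])+rz(o)@[.024,-.240]
    S=lambda u,v,z: J(*(pv+rz(s)@[u,v]),z)   # stay yaw s relative to jig
    Rl=lambda u,v: J(*(np.array([.026,.230])+rz(o)@[u,v]),.054)
    return J,S,Rl,pv
if __name__=='__main__':
    t=load('top0'); s=load('scene0')
    T=lambda q:np.array(q)/3.4+[195-.35,110-.35]; C=lambda q:np.array(q)/4+[260-.37,215-.37]
    def res(p,full=False):
        J,S,Rl,pv=model(p); r=[]
        ot,os=p[5:7],p[7:9]
        A=[((408,382),J(0,0,.054)),((355,222),S(0,0,.070)),((422,295),S(.075,0,.06)),((444,318),S(.1,0,.06)),((467,340),S(.125,0,.06)),((491,365),S(.15,0,.06)),((524,393),S(.185,0,.096)),((113,516),J(-.045,.24,.054)),((632,297),J(.025,-.18,.054)),((655,385),J(-.045,-.18,.054)),((422,150),Rl(.045,-.33)),((457,197),Rl(0,-.33))]
        B=[((301,142),J(0,0,.054)),((392,229),S(0,0,.070)),((309,193),S(.075,0,.06)),((281,180),S(.1,0,.06)),((254,166),S(.125,0,.06)),((228,154),S(.15,0,.06)),((188,103),S(.185,0,.096))]
        rt=proj(t,[b for _,b in A])+ot-T([a for a,_ in A]); rs=proj(s,[b for _,b in B])+os-C([a for a,_ in B])
        if full: print(rt.round(1).tolist(),rs.round(1).tolist())
        return np.r_[rt.ravel(),rs.ravel(),p[5:]*.3]
    best=None
    for a0 in np.linspace(-3,3,9):
        for s0 in (-2,2,3):
            q=least_squares(res,[.6,0,a0,.35,s0,0,0,0,0],loss='soft_l1')
            if best is None or q.cost<best.cost: best=q
    p=best.x; print(best.cost,p.round(4)); res(p,True); np.save('/tmp/p.npy',p)
    J,S,Rl,pv=model(p)
    for n,P in dict(disc=J(0,0,.054),pivot=S(0,0,.054),hole3=S(.125,0,.054),grip=S(.185,0,.096),hinge=J(.026,.23,.054)).items(): print(n,P.round(4))
    print('stay yaw world',p[2]+p[4],'dist pivot-disc',np.linalg.norm(pv))
    # target opening
    for o in np.arange(.29,.36,.01):
        q=np.array([.026,.23])+rz(o)@[.024,-.24]; print(round(o,2),np.linalg.norm(q).round(4),np.arctan2(-q[1],-q[0])+p[2])
    for fn,cc in(('top0',J(0,0,.06)),('scene0',J(0,0,.06))):
        f=load(fn);u=proj(f,cc)[0].astype(int);im=f['image'][u[1]-14:u[1]+15,u[0]-18:u[0]+19,::-1]
        print(fn,u);cv2.imwrite('pics/'+fn+'peg.png',cv2.resize(im,None,fx=10,fy=10,interpolation=cv2.INTER_CUBIC))
    cv2.imwrite('pics/pegs.png',np.hstack([cv2.imread('pics/top0peg.png'),cv2.imread('pics/scene0peg.png')]))
E
python3 fit.py
```

```text
12.730135534477135 [ 0.6115  0.0407  0.2563  0.3338 -2.6262 -0.6695  0.8782 -0.329  -0.8236]
[[-0.2, 0.6], [-0.7, -0.1], [-0.2, 0.1], [0.0, 0.3], [0.0, 0.8], [-0.3, 0.5], [0.3, -0.2], [-1.4, 0.7], [-0.2, -0.3], [0.0, -0.1], [4.6, -2.1], [3.8, -1.9]] [[0.0, -0.2], [0.6, -1.6], [-0.2, 0.1], [-0.1, 0.2], [-0.1, 0.5], [-0.4, 0.4], [0.3, 0.0]]
disc [0.6115 0.0407 0.054 ]
pivot [0.7319 0.0837 0.054 ]
hole3 [ 0.6423 -0.0034  0.054 ]
grip [ 0.5993 -0.0453  0.096 ]
hinge [0.5784 0.2698 0.054 ]
stay yaw world -2.369935746310075 dist pivot-disc 0.12779966810590868
0.29 0.1178 -2.8268819431300924
0.3 0.1201 -2.820256732106638
0.31 0.1224 -2.8136920284745663
0.32 0.1247 -2.807184448158913
0.33 0.1269 -2.8007308542147165
0.34 0.1292 -2.7943283347116408
0.35 0.1315 -2.787974182947436
0.36 0.1337 -2.781665879709567
top0 [315 221]
scene0 [335 249]
```

View pics/pegs.png

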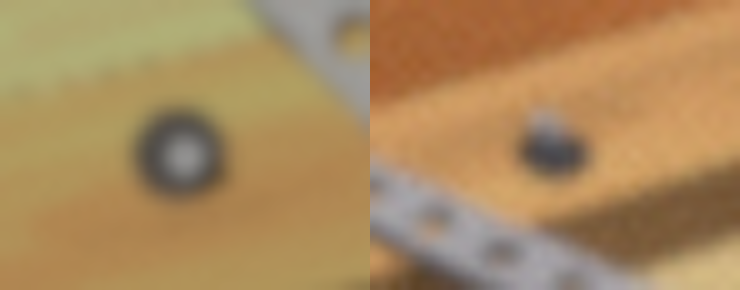

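Crop: in the top view the disc is centred at about (179,153) and the peg tip at about (184,156), at 10x scale. In the scene view the tip is up and left of the disc, by about (-1.0,-3.0) px. The fit agrees with the given sizes. I'll move towards the grip and work out the peg direction.

```bash
python3 - <<'E'
from h import *
p=np.load('/tmp/p.npy'); x,y=p[:2]
for d in range(0,360,30):
    r=np.deg2rad(d);P=[x+.0035*np.cos(r),y+.0035*np.sin(r),.066];print(d,*[(proj(load(f),P)-proj(load(f),[x,y,.054]))[0].round(2) for f in('top0','scene0')])
E
python3 -m crank '{"linear":[[0.35,-0.62,0],[0.35,-0.62,0],[0.35,-0.62,0],[0.35,-0.62,0],[0.35,-0.62,0]],"delta_rot":[[0,0,-0.93],[0,0,-0.93],[0,0,-0.93],[0,0,-0.93],[0,0,-0.93]],"fingers":[1,1,1,1,1]}' 20
python3 -m crank '{"linear":[[0.35,-0.62,0],[0.35,-0.62,0],[0.35,-0.62,0],[0.35,-0.62,0],[0.35,-0.62,0]],"delta_rot":[[0,0,-0.93],[0,0,-0.93],[0,0,-0.93],[0,0,-0.93],[0,0,-0.93]],"fingers":[1,1,1,1,1]}' 20
```

```text
0 [-0.06 -2.19] [ 0.33 -2.22]
30 [-0.76 -2.02] [ 0.85 -2.38]
60 [-1.28 -1.52] [ 1.16 -2.69]
90 [-1.48 -0.84] [ 1.19 -3.07]
120 [-1.3  -0.16] [ 0.92 -3.41]
150 [-0.8   0.35] [ 0.43 -3.62]
180 [-0.11  0.54] [-0.15 -3.65]
210 [0.59 0.37] [-0.67 -3.48]
240 [ 1.1  -0.12] [-0.99 -3.17]
270 [ 1.3  -0.81] [-1.01 -2.8 ]
300 [ 1.12 -1.49] [-0.74 -2.45]
330 [ 0.63 -2.  ] [-0.25 -2.24]
clock: 0.6
position: [0.3389, 0.4146, 0.2485]
tool_rot: [-3.141, 0.001, 2.238]
force: [-1.1, 0.8, -0.4]
grip_width: 0.0852
finger_force: 0.0
clock: 1.1
position: [0.4257, 0.2601, 0.2484]
tool_rot: [3.141, 0.001, 1.752]
force: [0.3, 0.8, -0.1]
grip_width: 0.0851
finger_force: 0.0
```

```bash
python3 -m crank '{"linear":[[0.35,-0.62,0],[0.35,-0.62,0],[0.35,-0.62,0],[0.35,-0.62,0],[0.35,-0.62,0]],"delta_rot":[[0,0,-0.93],[0,0,-0.93],[0,0,-0.93],[0,0,-0.93],[0,0,-0.93]],"fingers":[1,1,1,1,1]}' 20
python3 -m crank '{"linear":[[0.35,-0.6,-0.2],[0.35,-0.6,-0.2],[0.35,-0.6,-0.2],[0.35,-0.6,-0.2],[0.35,-0.6,-0.2]],"delta_rot":[[0,0,-0.93],[0,0,-0.93],[0,0,-0.93],[0,0,-0.93],[0,0,-0.93]],"fingers":[1,1,1,1,1]}' 20
```

```text
clock: 1.6
position: [0.5129, 0.1055, 0.2482]
tool_rot: [3.141, 0.001, 1.266]
force: [-0.4, 0.4, -0.3]
grip_width: 0.0856
finger_force: 0.0
clock: 2.1
position: [0.5997, -0.0443, 0.1966]
tool_rot: [3.142, 0.003, 0.781]
force: [-0.3, 1.3, 0.2]
grip_width: 0.0852
finger_force: 0.0
```

```bash
python3 -m crank '{"linear":[[0,0,-0.15],[0,-0.004,-0.3],[0,-0.004,-0.46],[0,-0.004,-0.46],[0,-0.004,-0.46]],"delta_rot":[[0,0,-0.02],[0,0,-0.02],[0,0,-0.02],[0,0,-0.02],[0,0,-0.02]],"fingers":[1,1,1,1,0.3]}' 20
python3 -m crank '{"linear":[[0,0,0],[0,0,0],[0,0,0],[0,0,0],[0,0,0]],"delta_rot":[[0,0,0],[0,0,0],[0,0,0],[0,0,0],[0,0,0]],"fingers":[0,-0.3,-1,-1,-1]}' 25
python3 -m crank '{"linear":[[0,0,0],[0,0,0],[0,0,0],[0,0,0],[0,0,0]],"delta_rot":[[0,0,0],[0,0,0],[0,0,0],[0,0,0],[0,0,0]],"fingers":[-1,-1,-1,-1,-1]}' 25
```

```text
clock: 2.6
position: [0.5991, -0.0417, 0.0839]
tool_rot: [-3.141, 0.0, 0.775]
force: [-0.2, 0.1, 0.5]
grip_width: 0.0727
finger_force: 0.0
clock: 3.1
position: [0.5994, -0.0427, 0.0841]
tool_rot: [3.141, -0.001, 0.774]
force: [-1.0, 0.9, 9.3]
grip_width: 0.0118
finger_force: 29.5
clock: 3.6
position: [0.5994, -0.0427, 0.0841]
tool_rot: [3.141, -0.001, 0.773]
force: [-1.8, 2.1, 8.6]
grip_width: 0.0113
finger_force: 29.5
```

Run:
```python
from h import *
t=shot('top','t2');s=shot('scene','s2')
a=t['image'][130:270,210:400,::-1];b=s['image'][150:330,270:430,::-1]
a=cv2.resize(a,(400,295),interpolation=cv2.INTER_CUBIC);b=cv2.resize(b,(380,428),interpolation=cv2.INTER_CUBIC)
o=np.zeros((428,780,3),np.uint8);o[:295,:400]=a;o[:,400:]=b;cv2.imwrite('pics/c2.png',o)
```

```text
(no output)
```

View pics/c2.png

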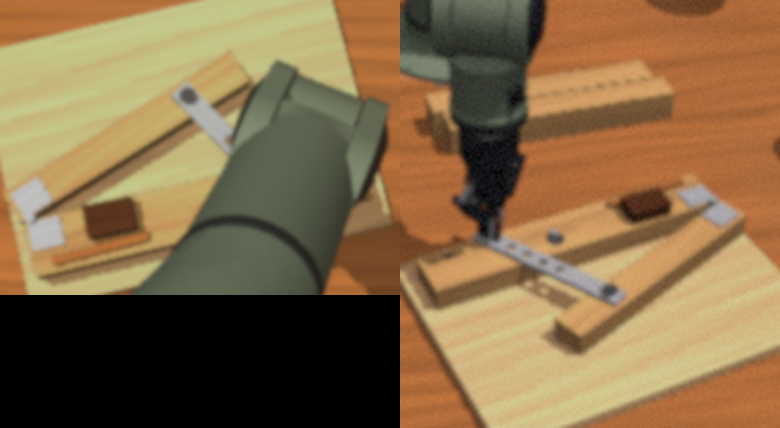

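The grasp holds: opening 11.5 mm, fingers at the grip and the stay undisturbed. Next I plan the tilt and swing as rigid motions of the stay.

```bash
cat > plan.py <<'E'
from fit import *
from scipy.optimize import brentq
p=np.load('/tmp/p.npy'); J,S,Rl,pv=model(p)
H=J(.026,.23,0)[:2]; L=np.hypot(.024,.24)
def Rs(yaw,t): return R.from_euler('z',yaw)*R.from_euler('y',-t)
def seat(peg):  # stay yaw with hole3 on peg and pivot on its arc
    f=lambda a: np.hypot(*(np.array(peg)-.125*np.array([np.cos(a),np.sin(a)])-H))-L
    return brentq(f,-3.1,-2.5)
def origin(peg,yaw,t,zp,h=.125): # stay origin so that hole3 axis is over peg, pivot hole at height zp
    v=Rs(yaw,t).apply([h,0,0]); return np.r_[np.array(peg)-v[:2],zp]
# pose = (origin xyz, yaw, tilt); grasp pose
A0=(np.r_[S(0,0,0)[:2],.054],-2.3686,0.); tcp0=np.array([.5994,-.0427,.083])
def tcp(B): # tcp for stay pose
    d=Rs(*B[1:])*Rs(*A0[1:]).inv(); return B[0]+d.apply(tcp0-A0[0]),d
def move(A,B,n=5):
    ta,da=tcp(A); out=[]
    for k in range(1,n+1):
        s=k/n; C=(A[0]+s*(B[0]-A[0]),A[1]+s*(B[1]-A[1]),A[2]+s*(B[2]-A[2])); t,d=tcp(C)
        out.append((((t-ta)/.25).round(3).tolist(),((d*da.inv()).as_rotvec()/np.deg2rad(30)).round(3).tolist()))
    print('{"linear":',[o[0] for o in out],',"delta_rot":',[o[1] for o in out],'}')
E
python3 - <<'E'
from plan import *
peg=p[:2]+[-.0028,-.0021]; y=seat(peg); print('peg',peg,'yaw',y,'A0 tcp offs',Rs(-2.3686,0).inv().apply(tcp0-A0[0]))
B=(A0[0]+[0,0,.002],A0[1],.165); C=(origin(peg,y,.165,.056),y,.165)
print(A0[0],C[0]); move(A0,B); move(B,C)
E
```

```text
peg [0.60872678 0.03862894] yaw -2.806998962270427 A0 tcp offs [ 0.18312057 -0.00198502  0.029     ]
[0.73186822 0.08374861 0.054     ] [0.7251912  0.07911961 0.056     ]
{"linear": [[0.003, 0.003, 0.026], [0.007, 0.006, 0.051], [0.011, 0.011, 0.077], [0.015, 0.015, 0.102], [0.021, 0.02, 0.127]] ,"delta_rot": [[-0.044, 0.045, 0.0], [-0.088, 0.09, 0.0], [-0.132, 0.135, 0.0], [-0.176, 0.18, 0.0], [-0.22, 0.226, 0.0]] }
{"linear": [[-0.046, 0.043, 0.0], [-0.088, 0.089, 0.0], [-0.125, 0.138, -0.0], [-0.157, 0.19, 0.0], [-0.185, 0.244, -0.0]] ,"delta_rot": [[-0.0, -0.0, -0.167], [-0.0, 0.0, -0.335], [0.0, 0.0, -0.502], [0.0, -0.0, -0.67], [-0.0, -0.0, -0.837]] }
```

```bash
python3 -m crank '{"linear":[[0.003,0.003,0.026],[0.007,0.006,0.051],[0.011,0.011,0.077],[0.015,0.015,0.102],[0.021,0.02,0.127]],"delta_rot":[[-0.044,0.045,0],[-0.088,0.09,0],[-0.132,0.135,0],[-0.176,0.18,0],[-0.22,0.226,0]],"fingers":[-1,-1,-1,-1,-1]}' 30
python3 -m crank '{"linear":[[0,0,0],[0,0,0]],"delta_rot":[[0,0,0],[0,0,0]],"fingers":[-1,-1]}' 30
```

```text
clock: 4.2
position: [0.6044, -0.0378, 0.1156]
tool_rot: [3.141, 0.166, 0.773]
force: [0.1, -0.8, -0.0]
grip_width: 0.0113
finger_force: 29.7
clock: 4.4
position: [0.6044, -0.0376, 0.1149]
tool_rot: [3.142, 0.164, 0.774]
force: [0.9, 0.1, 0.2]
grip_width: 0.0116
finger_force: 29.6
```

```bash
python3 -m crank '{"linear":[[-0.046,0.043,0],[-0.088,0.089,0],[-0.125,0.138,0],[-0.157,0.19,0],[-0.185,0.244,0]],"delta_rot":[[0,0,-0.167],[0,0,-0.335],[0,0,-0.502],[0,0,-0.67],[0,0,-0.837]],"fingers":[-1,-1,-1,-1,-1]}' 30
python3 -m crank '{"linear":[[0,0,0],[0,0,0]],"delta_rot":[[0,0,0],[0,0,0]],"fingers":[-1,-1]}' 30
python3 - <<'E'
from h import *
t=shot('top','t3');s=shot('scene','s3')
a=t['image'][140:260,240:400,::-1];b=s['image'][190:290,280:400,::-1]
a=cv2.resize(a,(320,240),interpolation=cv2.INTER_CUBIC);b=cv2.resize(b,None,fx=4,fy=4,interpolation=cv2.INTER_CUBIC)
o=np.zeros((400,800,3),np.uint8);o[:240,:320]=a;o[:,320:]=b;cv2.imwrite('pics/c3.png',o)
E
```

```text
clock: 4.9
position: [0.5577, 0.0234, 0.1149]
tool_rot: [-3.141, 0.164, 0.331]
force: [2.0, 0.6, -0.1]
grip_width: 0.0113
finger_force: 29.6
clock: 5.1
position: [0.558, 0.0225, 0.115]
tool_rot: [-3.141, 0.165, 0.337]
force: [0.4, -0.2, 0.7]
grip_width: 0.0116
finger_force: 29.6
```

View pics/c3.png

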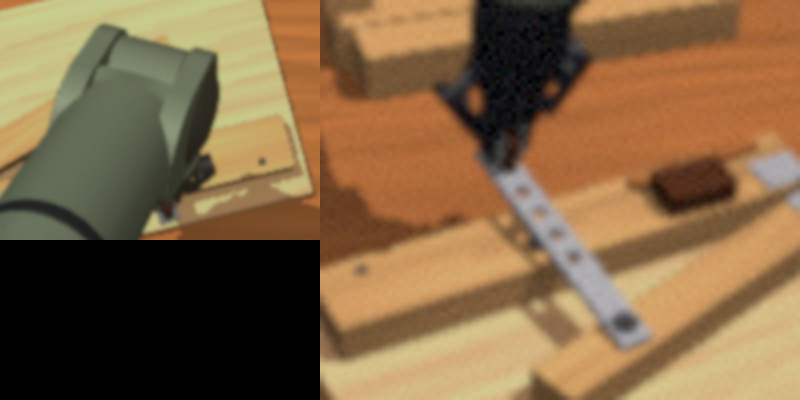

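The scene crop shows the stay raised over the rail, with holes at (523,190), (540,211), (557,234) and (574,257) and the pivot head at (624,322). Next I compare these with the prediction.

Run:
```python
from plan import *
s=load('s3'); C=lambda q:(np.array(q)-[320,0])/4+[280-.37,190-.37]
peg=p[:2]+[-.0028,-.0021]; y=seat(peg); o=origin(peg,y,.165,.056)
m=C([(574,257),(557,234),(540,211),(523,190),(624,322)])
def pts(q):
    o_=np.r_[q[:2],.056]; Q=Rs(q[2],.165)
    return np.r_[[o_+Q.apply([h,0,.006]) for h in(.075,.1,.125,.15)],[o_+Q.apply([0,0,.014])]]
q0=np.r_[o[:2],y]
print((proj(s,pts(q0))+p[7:9]-m).round(2).tolist())
r=least_squares(lambda q:(proj(s,pts(q))+p[7:9]-m).ravel(),q0); q=r.x
print(q0.round(4),q.round(4),r.fun.round(1)); h=(np.r_[q[:2],.056]+Rs(q[2],.165).apply([.125,0,0]))[:2]
print('hole3',h,'peg',peg,'expected tcp',tcp((o,y,.165))[0],'arc err',np.hypot(*(q[:2]-H))-L)
```

```text
[[-0.26, -0.17], [-0.28, -0.02], [-0.23, 0.23], [-0.1, 0.08], [0.95, -0.66]]
[ 0.7252  0.0791 -2.807 ] [ 0.7265  0.0765 -2.8369] [-0.4 -0.  -0.2  0.1  0.   0.2  0.4  0.   0.2 -0.2]
hole3 [0.60886643 0.03950318] peg [0.60872678 0.03862894] expected tcp [0.55842227 0.02324135 0.11468411] arc err 0.0023267988112283255
```

Hole 3 reads within 1 mm of the peg estimate. Now I lower it gently and feel.

Run:
```python
from plan import *
peg=p[:2]+[-.0028,-.0021]; y=seat(peg)
P=lambda t,z:(origin(peg,y,t,z),y,t)
move(P(.165,.056),P(.105,.055)); move(P(.105,.055),P(.085,.055)); move(P(.085,.055),P(.065,.055)); 
# world shift per mm along bar / across bar
print(np.cos(y),np.sin(y))
```

```text
{"linear": [[-0.002, -0.001, -0.009], [-0.004, -0.001, -0.019], [-0.005, -0.002, -0.028], [-0.007, -0.002, -0.037], [-0.008, -0.003, -0.047]] ,"delta_rot": [[0.008, -0.022, 0.0], [0.015, -0.043, 0.0], [0.023, -0.065, 0.0], [0.03, -0.087, 0.0], [0.038, -0.108, 0.0]] }
{"linear": [[-0.001, -0.0, -0.003], [-0.001, -0.0, -0.006], [-0.002, -0.001, -0.009], [-0.002, -0.001, -0.011], [-0.003, -0.001, -0.014]] ,"delta_rot": [[0.003, -0.007, 0.0], [0.005, -0.014, 0.0], [0.008, -0.022, 0.0], [0.01, -0.029, 0.0], [0.013, -0.036, 0.0]] }
{"linear": [[-0.001, -0.0, -0.003], [-0.001, -0.0, -0.006], [-0.002, -0.001, -0.009], [-0.002, -0.001, -0.012], [-0.003, -0.001, -0.014]] ,"delta_rot": [[0.003, -0.007, 0.0], [0.005, -0.014, -0.0], [0.008, -0.022, 0.0], [0.01, -0.029, -0.0], [0.013, -0.036, 0.0]] }
-0.9445438134418017 -0.32838542063986176
```

```bash
python3 -m crank '{"linear":[[-0.002,-0.001,-0.009],[-0.004,-0.001,-0.019],[-0.005,-0.002,-0.028],[-0.007,-0.002,-0.037],[-0.008,-0.003,-0.047]],"delta_rot":[[0.008,-0.022,0],[0.015,-0.043,0],[0.023,-0.065,0],[0.03,-0.087,0],[0.038,-0.108,0]],"fingers":[-1,-1,-1,-1,-1]}' 30
python3 -m crank '{"linear":[[-0.001,0,-0.003],[-0.001,0,-0.006],[-0.002,-0.001,-0.009],[-0.002,-0.001,-0.011],[-0.003,-0.001,-0.014]],"delta_rot":[[0.003,-0.007,0],[0.005,-0.014,0],[0.008,-0.022,0],[0.01,-0.029,0],[0.013,-0.036,0]],"fingers":[-1,-1,-1,-1,-1]}' 30
```

```text
clock: 5.7
position: [0.5558, 0.0223, 0.1031]
tool_rot: [-3.141, 0.104, 0.335]
force: [-1.3, -1.3, 1.7]
grip_width: 0.0115
finger_force: 29.7
clock: 6.2
position: [0.5553, 0.0223, 0.0997]
tool_rot: [-3.141, 0.085, 0.335]
force: [-0.5, -0.9, -0.0]
grip_width: 0.0118
finger_force: 29.6
```

```bash
python3 -m crank '{"linear":[[-0.001,0,-0.003],[-0.001,0,-0.006],[-0.002,0,-0.009],[-0.002,-0.001,-0.009],[-0.002,-0.001,-0.009]],"delta_rot":[[0.003,-0.007,0],[0.005,-0.014,0],[0.008,-0.022,0],[0.008,-0.022,0],[0.008,-0.022,0]],"fingers":[-1,-1,-1,-1,-1]}' 30
```

```text
clock: 6.7
position: [0.5548, 0.022, 0.0975]
tool_rot: [-3.141, 0.073, 0.335]
force: [1.6, -0.7, -0.5]
grip_width: 0.0114
finger_force: 29.5
```

```bash
python3 -m crank '{"linear":[[-0.001,0,-0.003],[-0.001,0,-0.006],[-0.002,0,-0.009],[-0.002,0,-0.009],[-0.002,0,-0.009]],"delta_rot":[[0.003,-0.007,0],[0.005,-0.014,0],[0.008,-0.022,0],[0.008,-0.022,0],[0.008,-0.022,0]],"fingers":[-1,-1,-1,-1,-1]}' 30
python3 -c "
from h import *
print(observe()['force'],observe()['moment'])
s=shot('scene','s4');b=s['image'][200:280,300:400,::-1]
cv2.imwrite('pics/c4.png',cv2.resize(b,None,fx=6,fy=6,interpolation=cv2.INTER_CUBIC))"
```

```text
clock: 7.2
position: [0.5543, 0.022, 0.0953]
tool_rot: [-3.141, 0.061, 0.335]
force: [0.7, -1.8, -1.4]
grip_width: 0.0118
finger_force: 29.4
[ 0.72794025 -1.79698321 -1.38690072] [-0.24177611 -0.40141587 -0.06641941]
```

View pics/c4.png

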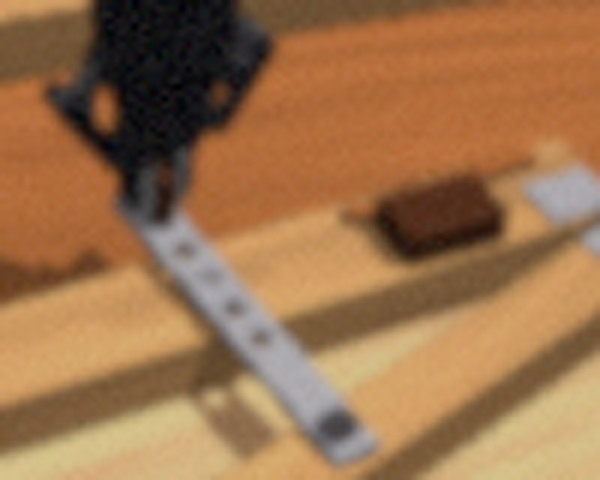

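Hole 3 (third from the pivot, at (210,272)) now shows grey peg steel in it, so the peg has entered. I keep lowering gently.

```bash
python3 - <<'E'
from plan import *
peg=p[:2]+[-.0028,-.0021]; y=seat(peg)
P=lambda t,z:(origin(peg,y,t,z),y,t)
move(P(.061,.055),P(.03,.0545),4); move(P(.03,.0545),P(.0,.054),4)
E
python3 -m crank '{"linear":[[-0.001,0,-0.006],[-0.001,0,-0.012],[-0.002,0,-0.018],[-0.003,-0.001,-0.024],[-0.003,-0.001,-0.024]],"delta_rot":[[0.005,-0.014,0],[0.01,-0.028,0],[0.015,-0.042,0],[0.019,-0.056,0],[0.019,-0.056,0]],"fingers":[-1,-1,-1,-1,-1]}' 30
```

```text
{"linear": [[-0.001, -0.0, -0.006], [-0.002, -0.001, -0.012], [-0.003, -0.001, -0.018], [-0.004, -0.001, -0.025]] ,"delta_rot": [[0.005, -0.014, 0.0], [0.01, -0.028, -0.0], [0.015, -0.042, -0.0], [0.019, -0.056, -0.0]] }
{"linear": [[-0.001, -0.0, -0.006], [-0.002, -0.001, -0.012], [-0.003, -0.001, -0.018], [-0.003, -0.001, -0.024]] ,"delta_rot": [[0.005, -0.014, 0.0], [0.009, -0.027, -0.0], [0.014, -0.041, -0.0], [0.019, -0.054, 0.0]] }
clock: 7.75
position: [0.5534, 0.0216, 0.0892]
tool_rot: [-3.141, 0.029, 0.335]
force: [1.7, -1.5, -0.7]
grip_width: 0.0115
finger_force: 29.4
```

```bash
python3 -m crank '{"linear":[[-0.001,0,-0.006],[-0.002,-0.001,-0.012],[-0.003,-0.001,-0.016],[-0.003,-0.001,-0.016],[-0.003,-0.001,-0.016]],"delta_rot":[[0.005,-0.014,0],[0.009,-0.027,0],[0.014,-0.041,0],[0.014,-0.041,0],[0.014,-0.041,0]],"fingers":[-1,-1,-1,-1,-1]}' 30
```

```text
clock: 8.25
position: [0.5529, 0.0215, 0.0853]
tool_rot: [-3.141, 0.007, 0.335]
force: [1.7, -1.1, -3.2]
grip_width: 0.0112
finger_force: 29.3
```

```bash
python3 -m crank '{"linear":[[0,0,-0.002],[-0.001,0,-0.004],[-0.001,0,-0.005],[-0.001,0,-0.005],[-0.001,0,-0.005]],"delta_rot":[[0.002,-0.006,0],[0.004,-0.012,0],[0.004,-0.012,0],[0.004,-0.012,0],[0.004,-0.012,0]],"fingers":[-1,-1,-1,-1,-1]}' 30
```

```text
clock: 8.75
position: [0.5526, 0.0215, 0.0841]
tool_rot: [-3.141, 0.0, 0.335]
force: [2.1, -1.8, -0.4]
grip_width: 0.0117
finger_force: 29.7
```

```bash
python3 -m crank '{"linear":[[0,0,0],[0,0,0],[0,0,0],[0,0,0],[0,0,0]],"delta_rot":[[0,0,0],[0,0,0],[0,0,0],[0,0,0],[0,0,0]],"fingers":[-0.5,-0.4,-0.2,-0.2,-0.2]}' 20
python3 -m crank '{"linear":[[0,0,0.1],[0,0,0.3],[0,0,0.5],[0,0,0.7],[0,0,0.7]],"delta_rot":[[0,0,0],[0,0,0],[0,0,0],[0,0,0],[0,0,0]],"fingers":[-0.2,-0.2,-0.2,-0.2,-0.2]}' 20
python3 -m crank '{"linear":[[-0.2,0.2,0],[-0.4,0.4,0],[-0.5,0.6,0],[-0.6,0.8,0],[-0.6,0.9,0]],"delta_rot":[[0,0,0],[0,0,0],[0,0,0],[0,0,0],[0,0,0]],"fingers":[-0.2,-0.2,-0.2,-0.2,-0.2]}' 20
python3 - <<'E'
from h import *
t=shot('top','t5');s=shot('scene','s5')
a=t['image'][150:270,210:370,::-1];b=s['image'][200:290,290:390,::-1]
a=cv2.resize(a,(400,300),interpolation=cv2.INTER_CUBIC);b=cv2.resize(b,(400,360),interpolation=cv2.INTER_CUBIC)
o=np.zeros((360,800,3),np.uint8);o[:300,:400]=a;o[:,400:]=b;cv2.imwrite('pics/c5.png',o)
E
```

```text
clock: 9.25
position: [0.5525, 0.0216, 0.084]
tool_rot: [-3.141, 0.0, 0.335]
force: [0.1, -0.7, 1.7]
grip_width: 0.0342
finger_force: 0.0
clock: 9.75
position: [0.5546, 0.021, 0.2646]
tool_rot: [3.141, -0.008, 0.335]
force: [0.7, -0.4, -1.3]
grip_width: 0.0341
finger_force: 0.0
clock: 10.25
position: [0.4092, 0.2247, 0.2591]
tool_rot: [-3.14, 0.001, 0.335]
force: [2.0, 0.5, -1.3]
grip_width: 0.0341
finger_force: 0.0
```

View pics/c5.png

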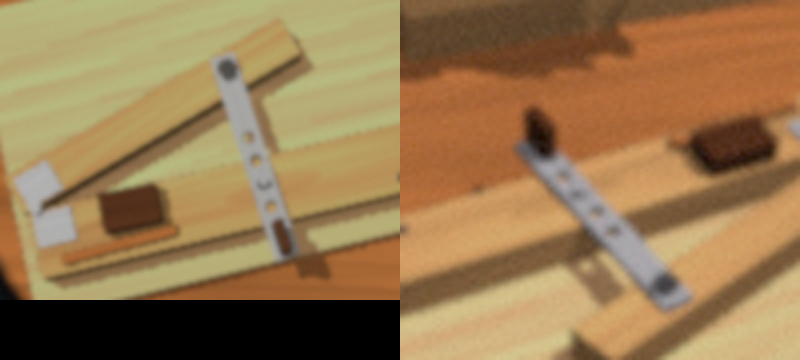

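The top view shows the peg filling the third hole, at (264,184), with the stay lying across both rails. The pencil and offcut are untouched and the gripper is clear. Handing in.

```bash
python3 -m crank '{"linear":[[0,0,0],[0,0,0],[0,0,0]],"delta_rot":[[0,0,0],[0,0,0],[0,0,0]],"fingers":[-0.2,-0.2,-0.2]}' && python3 -c "
from workcell import bot
print(bot.job_done())"
```

```text
clock: 10.65
position: [0.4115, 0.2225, 0.259]
tool_rot: [-3.141, 0.0, 0.333]
force: [-0.0, -0.4, 0.6]
grip_width: 0.0341
finger_force: 0.0
the job is handed in; nothing more can be done
None
```

The taper jig is set to its third opening: the stay's third hole is over the peg, the grip is released with the stay down at rail height, and the job was handed in at about 10.7 s; the hand-in returned no verdict.

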